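# Shut the honey filler and set its drip cup

## Robot

A 6-joint arm with a two-finger parallel gripper is mounted at the origin on the work surface. World frame = base frame: x ahead of the robot, y to its left, z up, the work surface at z = 0. Lengths are in m, angles in rad, forces in N, time in s.
With the tool pointing down it reaches from about 0.35 to 0.875 m from the base axis. Payload 4.2 kg.
Tool frame: the origin (TCP) lies midway between the tips of the shut fingers; the grasp point (between the pads) lies r.grip_point_offset behind it (r.grip_point_offset is the distance from the TCP to the grasp point, in m); z points along the fingers, x is the direction in which the jaws open and shut, and the axes are right-handed (so a half turn about z gives the same grasp; the last joint's range is limited). The gripper opens to 85 mm and grips with 20 to 120 N. Pads are 22 mm wide; open, the fingers measure 114 mm over their backs; the gripper's body (76 mm by 85 mm) begins 54 mm behind the grasp point. The pads swing forward as they close: fully open they stand 13 mm farther back than shut.
Start: joints at [-1.05, 0.385, 0.008, 0, -1.194, -0.259], TCP at [0.162, -0.604, 0.231] pointing down, gripper open.
Joint ranges: [-3.14, 3.14], [-1.21, 2.06], [-1.07, 1.41], [-3.16, 2.05], [-2.99, -0.16], [-3.1, 3.1]. Speed limits (rad/s): [2.79, 2.79, 3.14, 3.14, 3.14, 3.14].

## Interface

Orientations are given as [roll, pitch, yaw] about the fixed x, y, z axes, in that order (R = Rz(yaw) Ry(pitch) Rx(roll)).
In Python, from rig import r, cams gives the robot as it stands.
- The arm moves only by the tool step_arm, never from a script. Its argument "targets" is a list of rows, each a list of 3 entries, a list of its own where there are three numbers: the turn, a rotation vector about the tool's x, y, z in degrees, then the shift along the tool's x, y, z in mm, then the gripper command: -1 is shut, 1 is fully open, values between are in proportion. In form: [[[ax, ay, az], [tx, ty, tz], claw], ...]. A call has exactly 10 rows; each row shifts and turns the pose as measured when the row begins, along the tool's axes as they then stand; what a row does not reach is not made up. A row lasts 1/8 s, in which the tool goes at most 62.5 mm and 10.7 degrees, less where a joint would pass 70% of its speed; a pose out of reach is approached as far as the arm can. A call is refused whole if a number of a shift passes 62.5 or a number of a turn 10.7, either way. A call with a gripper value outside its range is refused whole. The fingers move at their own pace and stop on an object; the grip force is fixed at half the most. Time passes only in rows, so rows that do not move let the fingers close, or fill a call up. It gives the time, the measured TCP pose, the force and the opening at its end, in the units of the state.
- r.read_state(): the state, without advancing time (a new reading comes with each control period).
- cams.camera(name): name is "scene" or "top" or "wrist"; returns a dict with "image" (420x560x3 uint8, blue, green, red), "range_z" (420x560 float32, m along the optical axis (not along the pixel's ray), 0 where there is no reading), "fx", "fy", "cx", "cy" (pixels), "rvec" (rotation vector, rad) and "tvec" (3), from world to camera coordinates, as OpenCV has them. Camera axes: x right, y down, z forward; pixel columns grow to the right and rows downward; lengths in m; the calibration is good to about 2 mm. A picture is of the moment at which its call begins.
- r.close_job(): hands the job in, once; it reports no verdict.
The state is a dict: "clock": time; "joint_positions": joint angles; "dq": joint speeds; "tau": joint torques, N m; "tool_pos": TCP position; "eef_rot": TCP orientation; "force": force on the tool from outside, world axes, zero at the start; "torque": the same for the moment, N m; "opening": opening from 0.0 (shut) to 1.0 (fully open).
Only numpy, scipy, OpenCV 4.12 (cv2) and the standard library are available. Lean on these libraries where they do the work, as an engineer would, in place of code of your own. Each camera call takes 0.05 s, during which the arm holds its last target.

## Task

The filling run is over: first shut the honey filler's ball valve by turning its red handle fully round against the stop, square across the pipe. Then stand the steel drip cup upright on the filler's plate, centred beneath the nozzle so that drips fall into it. Leave the valve shut and the glass jar and the honey jar beside the cup where they stand.

Things in the scene. Friction and masses are not known exactly. Their poses are not given: they have to be found in the camera images.
- filler: honey filler, fixed (place and yaw vary). Origin on the table plumb below the nozzle; y runs along the pipe from nozzle to tank, x roughly away from the robot, z up. Steel plate 150 x 150 x 15 mm centred on the origin. Pipe 26 mm thick, axis 225 mm up, from y = 0 to 290 mm; brass valve ball 50 mm across on it at y = 70, 20 mm post under it at y = 215. Tank 272 mm across, 492 tall, axis at y = 420
- stand_spot (a point): centre of the top of the filler's plate, 15 mm above the table, plumb below the nozzle: where the cup's underside goes
- nozzle_tip (a point): lower end of the nozzle, 165 mm above the table, 16 mm wide (26 mm from 20 mm higher up). It leaves 75 mm above the rim of the cup on the plate, so a gripper straight above the cup does not fit: come in from the side away from the tank or from the robot, tilted 30 to 45 degrees from vertical
- valve_stem (a point): centre of the valve's upright turning axis at handle height, 275 mm above the table
- valve (a joint): angle (rad) of the red handle about its upright axis. 0 = open: along the pipe, pointing to the tank (filler +y). Grows as it turns clockwise seen from above, to pi/2 = shut, a hard stop: across the pipe, pointing along filler +x. Starts open or partly open, stays where left, takes about 0.3 N m to turn
- handle_grip (a point): point on the handle's middle line, 85 mm from the stem axis, moving with it. The handle is a level lever reaching 125 mm from the axis, 18 mm wide; its red sleeve, 14 mm thick, covers 40 to 125 mm. The pipe's top is 30 mm below the sleeve; nothing is above it
- drip_cup: open straight-sided steel cup, 56 mm outside diameter, 75 mm tall, 3 mm wall, about 0.15 kg, standing loose on the table to the robot's right among the jars; origin at the centre of its underside, z up
- glass_jar: empty open green glass jar, about 70 mm across, 85 mm tall, standing loose; origin at the centre of its underside; a bystander, may stand in any of the three places shared with the cup and the honey jar
- honey_jar: capped jar of honey, amber with a white cap, 68 mm across, 95 mm tall, 0.35 kg, standing loose; origin at the centre of its underside; a bystander

How it is judged:
On the way, in this order (a step that is already met when the one before it is completed fails the run):
1. the valve is shut against its stop (value of joint valve above 1.49 rad), for 0.2 s.
2. the cup stands on the plate beneath the nozzle (horizontal distance between drip_cup and stand_spot below 0.016 m and z of drip_cup in the frame of stand_spot between -0.004 and 0.004 m and angle between drip_cup's own z axis and vertical below 0.08 rad and linear speed of drip_cup below 0.02 m/s), for 0.2 s.
At the end, for the whole second after the job is handed in: The valve handle is within 0.08 rad (about 5 degrees) of its shut stop, and the cup stands at rest and upright (within 0.08 rad) on the filler's plate, its underside within 4 mm of the plate's top and its centre within 16 mm of the point below the nozzle (all of step 2 and value of joint valve above 1.49 rad); the robot touches nothing.
It fails at once if a jar is tipped or moved by more than 30 mm (distance of any of honey_jar, glass_jar from where it was at the start of the episode above 0.03 m or angle between any of honey_jar, glass_jar's own z axis and vertical above 0.3 rad).
It also fails if it takes over 64 s, if anything falls off the work surface, if the arm or the gripper's body presses on something with over 40 N, if the wrist force passes 120 N, or if a joint passes its speed limit or range.

## Working session

There is one attempt and no reset: what is moved stays moved. The work goes in short steps, Python scripts to look and compute and a tool call to move; the robot and the scene stay as the last step left them, time stands still between calls to the robot, and variables do not carry over. Pictures are saved under pics/ and viewed, and the job is handed in when it is done.

Besides the shell and the picture viewer there is one more tool, called after ">>>" as name(argument=value, ...) on one line, values as JSON. step_arm: Moves the arm, as the interface text tells. Its arguments: {"type":"object","properties":{"targets":{"type":"array"}},"required":["targets"]}

```bash
ls; mkdir -p pics; python3 - <<'E'
from rig import r,cams
import cv2,numpy as np
print(r.read_state(), r.grip_point_offset)
for n in ("scene","top","wrist"):
    c=cams.camera(n); cv2.imwrite(f"pics/{n}0.png",c["image"]); np.savez(f"{n}0.npz",**c)
    print(n,c["fx"],c["cx"],c["cy"],c["rvec"],c["tvec"])
E
```

```text
pics
{'clock': 0.0, 'joint_positions': array([-1.05043609e+00,  3.85559367e-01,  6.61963659e-03, -5.07741667e-04,
       -1.19400520e+00, -2.58587759e-01]), 'dq': array([-0.00112305, -0.00100329,  0.00145296, -0.00056619,  0.00156271,
        0.00016303]), 'tau': array([-7.39208663e-04, -3.92286873e+01,  1.88404155e+01,  4.18612540e+00,
       -4.53675617e-03,  1.03047111e-05]), 'tool_pos': array([ 0.16160492, -0.60313503,  0.23021617]), 'eef_rot': array([-3.14149925e+00, -2.19783399e-03,  1.83238137e+00]), 'force': array([ 0.65101137, -0.39013798, -0.19602513]), 'torque': array([-0.00025151,  0.03455759, -0.00243674]), 'opening': 1.0038815801903724} 0.0187
scene 509.67881072953895 271.90901741720506 209.17473201353783 [ 2.23106293  1.47884189 -0.39773402] [-0.14641888 -0.36183754  1.72797962]
top 511.89547822263177 292.3788400617577 214.75881120634918 [ 2.12237279 -2.15970993  0.19021306] [-0.0662306   0.56579697  1.13256567]
wrist 360.78496759866096 279.26780001854 202.42719877212807 [-1.77771824 -2.31346875 -0.38757325] [ 0.62335444 -0.04308092  0.38095319]
```

View pics/scene0.png

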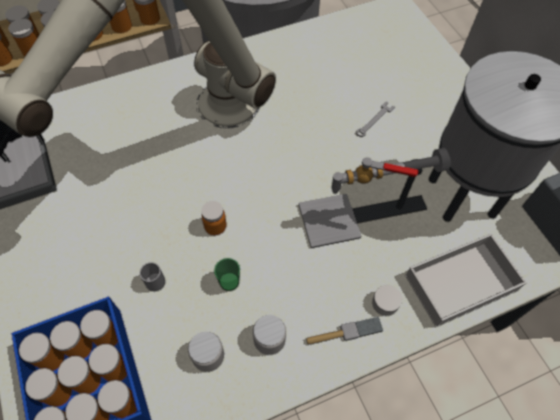

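View pics/top0.png

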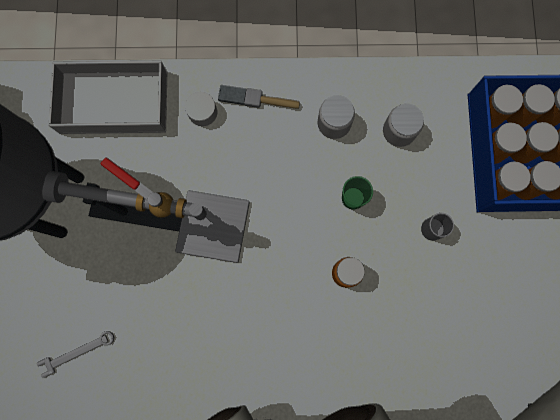

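View pics/wrist0.png

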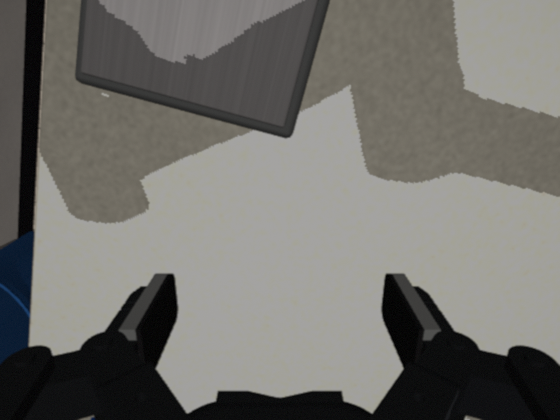

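The top view shows the plate at about (215,228), the handle running from about (102,160) to (145,195), the cup at (437,226), the glass jar at (357,193) and the honey jar at (349,271). Next I measure these.

```bash
cat > h.py <<'E'
import numpy as np,cv2
def cloud(c):
    R=cv2.Rodrigues(np.array(c["rvec"]))[0]; t=np.array(c["tvec"]).ravel()
    z=c["range_z"].astype(float); v,u=np.mgrid[:z.shape[0],:z.shape[1]]
    P=np.stack([(u-c["cx"])/c["fx"]*z,(v-c["cy"])/c["fy"]*z,z],-1)
    W=(P-t)@R; W[z<=0]=np.nan
    return W
E
python3 - <<'E'
import numpy as np,cv2
from h import *
for n in("top","scene"):
    c=dict(np.load(n+"0.npz")); W=cloud(c); im=c["image"]; hsv=cv2.cvtColor(im,cv2.COLOR_BGR2HSV)
    h,s,v=[hsv[...,i].astype(int) for i in range(3)]
    print(n,"cam pos",-cv2.Rodrigues(c["rvec"])[0].T@c["tvec"].ravel())
    red=((h<6)|(h>174))&(s>180)&(v>100)&(W[...,2]>.2)
    P=W[red];m=P.mean(0);d=np.linalg.svd(P[:,:2]-m[:2])[2][0];pr=(P[:,:2]-m[:2])@d
    print("red",red.sum(),m,d,np.degrees(np.arctan2(d[1],d[0])),m[:2]+d*pr.min(),m[:2]+d*pr.max())
    # plate
    pl=((W[...,2]>.009)&(W[...,2]<.021)&(s<60)).astype(np.uint8)
    k,l,st,ce=cv2.connectedComponentsWithStats(pl)
    for i in range(1,k):
        if st[i,4]>300:
            Q=W[l==i]; r_=cv2.minAreaRect(Q[:,:2].astype(np.float32)); print("plate?",st[i],r_,np.median(Q[:,2]))
    for nm,zr in(("76cup",(.071,.079)),("85",(.081,.089)),("95",(.091,.099))):
        pl=((W[...,2]>zr[0])&(W[...,2]<zr[1])).astype(np.uint8)
        k,l,st,ce=cv2.connectedComponentsWithStats(pl,connectivity=8)
        for i in range(1,k):
            if st[i,4]>40:
                Q=W[l==i]; print(nm,st[i],cv2.minEnclosingCircle(Q[:,:2].astype(np.float32)),np.median(Q[:,2]))
E
```

```text
top cam pos [ 0.37118167 -0.0597356   1.21073264]
red 306 [0.6092411  0.24708103 0.28318842] [-0.60977462 -0.79257486] -127.57320838057993 [0.63431926 0.2796772 ] [0.58478589 0.21529455]
plate? [ 58  70 101  53 562] ((0.9189306497573853, 0.3916732668876648), (0.11651526391506195, 0.2690575420856476), 26.863590240478516) 0.012067802797685628
plate? [218  85  45  22 481] ((0.87019282579422, 0.04919544979929924), (0.1094115599989891, 0.042644381523132324), 79.88246154785156) 0.01855173509800045
plate? [  90  190  160   72 4202] ((0.5675091743469238, 0.22003209590911865), (0.3683815896511078, 0.15023522078990936), 79.46540832519531) 0.015663300589802413
76cup [500  83  31   3  41] ((0.8642938733100891, -0.6072078943252563), 0.03606706112623215) 0.07576846741052441
76cup [388 106  32  33 121] ((0.7774404287338257, -0.34215474128723145), 0.041655249893665314) 0.07574682447865941
76cup [319 111  28  20  95] ((0.7854664325714111, -0.17304456233978271), 0.03637899085879326) 0.07473746172733382
76cup [480 110   4  30  48] ((0.7663072347640991, -0.520317554473877), 0.03584875911474228) 0.074721
[... 3083 characters left out ...]
3440656512975693) 0.08494847435844768
85 [254 315  31  32 654] ((0.7998274564743042, -0.1886625587940216), 0.03888202831149101) 0.08529759834526776
85 [188 332  33  31 701] ((0.7768575549125671, -0.3473222553730011), 0.03855177387595177) 0.08535838500911179
95 [206  86  28  14  54] ((0.02533513307571411, -0.0340137742459774), 0.050800371915102005) 0.0946590979602348
95 [201 201  22  20 284] ((0.43033283948898315, -0.20334658026695251), 0.03141136094927788) 0.09526874489132808
95 [545 203  15  20  49] ((0.8023552894592285, 0.6574996709823608), 0.031668879091739655) 0.09654920294330985
95 [ 16 310  70  40 121] ((0.5924589037895203, -0.6733353734016418), 0.08569061756134033) 0.09476622740697276
```

```bash
python3 - <<'E'
import numpy as np,cv2
from h import *
for n in("top","scene"):
    c=dict(np.load(n+"0.npz")); W=cloud(c); im=c["image"]
    X=W[...,0];Y=W[...,1];Z=W[...,2]
    b=(X>.4)&(X<.75)&(Y>-.05)&(Y<.35)
    pl=b&(Z>.0105)&(Z<.0195)&(Y<.15)
    Q=W[pl][:,:2].astype(np.float32)
    # drop isolated
    m=cv2.morphologyEx(pl.astype(np.uint8),cv2.MORPH_OPEN,np.ones((3,3)));Q=W[m>0][:,:2].astype(np.float32)
    r_=cv2.minAreaRect(Q);print(n,r_);print(cv2.boxPoints(r_))
    pp=b&(Z>.228)&(Z<.242); Q=W[pp][:,:2]; mm=np.median(Q,0)
    vx=cv2.fitLine(Q.astype(np.float32),cv2.DIST_HUBER,0,.001,.001).ravel();print("pipe",len(Q),vx,np.degrees(np.arctan2(vx[1],vx[0])))
    hs=b&(Z>.268)&(Z<.3);Q=W[hs];print("handle all",len(Q))
    l=cv2.fitLine(Q[:,:2].astype(np.float32),cv2.DIST_HUBER,0,.001,.001).ravel();d=l[:2]; d=d*np.sign(d[1]);pr=(Q[:,:2]-l[2:])@d
    print(np.degrees(np.arctan2(d[1],d[0])),l[2:]+d*pr.min(),l[2:]+d*pr.max(),pr.max()-pr.min())
    o=np.zeros(im.shape,np.uint8)+0; o[...,0]=pl*255;o[...,1]=pp*255;o[...,2]=hs*255
    cv2.imwrite(f"pics/m_{n}.png",np.hstack([im,o])[80:300,:] if n=="top" else np.hstack([im,o])[120:280])
E
```

```text
top ((0.5451021194458008, 0.0997537225484848), (0.1242392510175705, 0.14984528720378876), 79.87739562988281)
[[0.46042788 0.0517691 ]
 [0.6079407  0.02543302]
 [0.62977636 0.14773835]
 [0.48226357 0.17407443]]
pipe 1401 [0.19071813 0.98164487 0.56719685 0.23216315] 79.0053
handle all 740
52.23625 [0.55161664 0.17110634] [0.63558636 0.279501  ] 0.137114244135688
scene ((0.5439310669898987, 0.09788776189088821), (0.13090181350708008, 0.1514282524585724), 79.46229553222656)
[[0.45752403 0.0473875 ]
 [0.60639846 0.01969391]
 [0.6303381  0.14838803]
 [0.48146367 0.17608161]]
pipe 632 [0.16159365 0.98685735 0.57227    0.21963806] 80.700584
handle all 454
51.822567 [0.55253993 0.16552003] [0.6371578  0.27313737] 0.13690024241188775
```

```bash
python3 - <<'E'
import cv2
i=cv2.imread("pics/top0.png")[140:280,40:270]
j=cv2.imread("pics/m_top.png")[60:200,600:830]
cv2.imwrite("pics/m2.png",cv2.resize(cv2.vconcat([i,j]),None,fx=2,fy=2))
E
```

```text
(no output)
```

View pics/m2.png

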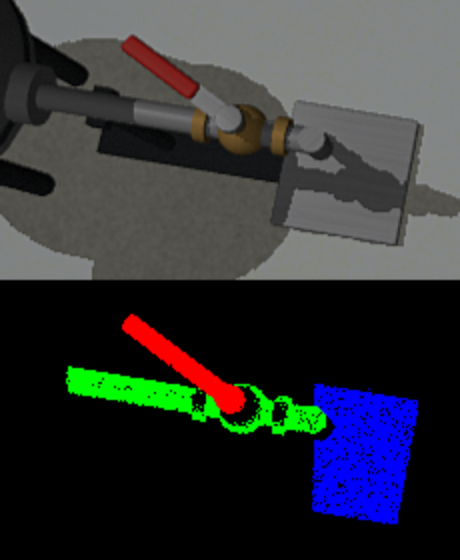

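```bash
cat >> h.py <<'E'
from scipy.spatial.transform import Rotation as Ro
def cur(): 
    from rig import r
    s=r.read_state(); return s,np.array(s["tool_pos"]),Ro.from_euler("xyz",s["eef_rot"])
def togo(p,R=None,pts=()):
    s,p0,R0=cur()
    for q in pts:
        q=np.array(q); print("to",q,"mm tool:",np.round(R0.inv().apply(q-p0)*1e3,1)); p0=q
E
python3 - <<'E'
from h import *
s,p,R=cur();print(R.as_matrix().round(3))
c=dict(np.load("wrist0.npz"));C=cv2.Rodrigues(c["rvec"])[0];cp=-C.T@c["tvec"].ravel()
print("wristcam in tool",R.inv().apply(cp-p),R.inv().as_matrix()@C.T)
st=np.array([.5595,.178])
e=lambda a:np.array([np.cos(np.radians(a)),np.sin(np.radians(a))])
P=[[.25,-.45,.40],[.62,.2,.40],[.585,.285,.36],[.585,.285,.257]]
for a,o in((52,.027),(40,.025),(28,.024),(16,.025),(4,.026),(-6,.027),(-13,.027)):
    P.append(list(st+.105*e(a)+o*e(a+90))+[.257])
togo(0,0,P)
E
```

```text
[[-0.259  0.966 -0.001]
 [ 0.966  0.259  0.002]
 [ 0.002 -0.    -1.   ]]
wristcam in tool [ 0.00054156 -0.08328856 -0.14223609] [[ 9.99999198e-01 -1.08685300e-03  6.50368808e-04]
 [ 8.17384725e-04  9.46016190e-01  3.24118343e-01]
 [-9.67528414e-04 -3.24117551e-01  9.46016320e-01]]
to [ 0.25 -0.45  0.4 ] mm tool: [ 125.5  125.  -169.3]
to [0.62 0.2  0.4 ] mm tool: [532.2 525.6   0.8]
to [0.585 0.285 0.36 ] mm tool: [ 91.1 -11.8  40.2]
to [0.585 0.285 0.257] mm tool: [ -0.2   0.  103. ]
to [0.60286816 0.27736399 0.257     ] mm tool: [-12.   15.3  -0. ]
to [0.62386498 0.26464381 0.257     ] mm tool: [-17.7  17.   -0. ]
to [0.64094218 0.24848526 0.257     ] mm tool: [-20.   12.3  -0. ]
to [0.65354154 0.23097346 0.257     ] mm tool: [-20.2   7.6  -0. ]
to [0.66243056 0.2112611  0.257     ] mm tool: [-21.3   3.5  -0. ]
to [0.66674707 0.1938766  0.257     ] mm tool: [-17.9  -0.3  -0. ]
to [0.66788254 0.18068813 0.257     ] mm tool: [-13.   -2.3  -0. ]
```

>>> step_arm(targets=[[[0, 0, 0], [20, 20, -55], -1], [[0, 0, 0], [25, 25, -52], -1], [[0, 0, 0], [30, 30, -45], -1], [[0, 0, 0], [42, 42, -15], -1], [[0, 0, 0], [43, 43, 0], -1], [[0, 0, 0], [43, 43, 0], -1], [[0, 0, 0], [43, 43, 0], -1], [[0, 0, 0], [43, 43, 0], -1], [[0, 0, 0], [43, 43, 0], -1], [[0, 0, 0], [43, 43, 0], -1]])

```text
clock: 1.4
tool_pos: [0.4329, -0.1341, 0.4019]
eef_rot: [3.139, -0.01, 1.824]
force: [0.1, -0.6, 0.5]
opening: -0.001
```

```bash
python3 - <<'E'
from h import *
s,p,R=cur();print(p,s["eef_rot"],s["joint_positions"],s["clock"])
togo(0,0,[[.6,.2,.40],[.585,.285,.36],[.585,.285,.257]])
E
```

```text
[ 0.4329301  -0.13412903  0.40191083] [ 3.13899806 -0.00986244  1.82389668] [ 0.05273065  0.00721988 -0.05033416 -0.01019874 -1.51266549 -1.36984982] 1.4
to [0.6 0.2 0.4] mm tool: [281.6 245.4   5.3]
to [0.585 0.285 0.36 ] mm tool: [85.6  6.7 40.9]
to [0.585 0.285 0.257] mm tool: [ -1.   -0.3 103. ]
```

>>> step_arm(targets=[[[0, 0, 0], [43, 41, 0], -1], [[0, 0, 0], [43, 41, 0], -1], [[0, 0, 0], [43, 41, 0], -1], [[0, 0, 0], [43, 41, 0], -1], [[0, 0, 0], [43, 41, 0], -1], [[0, 0, 0], [43, 30, 0], -1], [[0, 0, 0], [43, 20, 5], -1], [[0, 0, 0], [40, 5, 15], -1], [[0, 0, 0], [25, 0, 20], -1], [[0, 0, 0], [0, 0, 0], -1]])

```text
clock: 2.65
tool_pos: [0.5951, 0.3057, 0.3582]
eef_rot: [-3.135, -0.008, 1.83]
force: [0.3, -0.4, 0.4]
opening: -0.001
```

```bash
python3 - <<'E'
from h import *
s,p,R=cur();print(p,s["eef_rot"],s["joint_positions"],s["clock"])
togo(0,0,[[.585,.285,.36],[.585,.285,.257]])
E
```

```text
[0.59510144 0.30565015 0.35822502] [-3.13522913 -0.00765633  1.83011393] [ 0.71123155  0.41886747  0.37330952 -0.00967555 -1.52762186 -2.02225678] 2.65
to [0.585 0.285 0.36 ] mm tool: [-17.4 -15.1  -1.8]
to [0.585 0.285 0.257] mm tool: [ -0.8   0.7 103. ]
```

>>> step_arm(targets=[[[0, 0, 0], [-8, -6, 15], -1], [[0, 0, 0], [-9, -8, 25], -1], [[0, 0, 0], [0, 0, 25], -1], [[0, 0, 0], [0, 0, 20], -1], [[0, 0, 0], [0, 0, 14], -1], [[0, 0, 0], [0, 0, 0], -1], [[0, 0, 0], [-6, 7, 0], -1], [[0, 0, 0], [-7, 8, 0], -1], [[0, 0, 0], [-6, 6, 0], -1], [[0, 0, 0], [-6, 6, 0], -1]])

```text
clock: 3.9
tool_pos: [0.6203, 0.2637, 0.2623]
eef_rot: [-3.139, -0.009, 1.827]
force: [-4.8, 1.7, 0.3]
opening: -0.001
```

```bash
python3 - <<'E'
from h import *
from rig import cams
s,p,R=cur();print(p,s["eef_rot"],s["force"],s["clock"])
togo(0,0,[[.641,.2485,.257],[.6535,.231,.257],[.6624,.2113,.257],[.667,.194,.257],[.668,.181,.257]])
c=cams.camera("top");cv2.imwrite("pics/t1.png",c["image"]);
E
```

```text
[0.62026174 0.26374729 0.26226865] [-3.13865719 -0.00880077  1.8274173 ] [-4.8073306   1.70560235  0.25724777] 3.9
to [0.641  0.2485 0.257 ] mm tool: [-20.1  16.2   5. ]
to [0.6535 0.231  0.257 ] mm tool: [-20.1   7.6  -0.2]
to [0.6624 0.2113 0.257 ] mm tool: [-21.3   3.6  -0.2]
to [0.667 0.194 0.257] mm tool: [-17.9   0.1  -0.2]
to [0.668 0.181 0.257] mm tool: [-12.8  -2.3  -0.1]
```

View pics/t1.png

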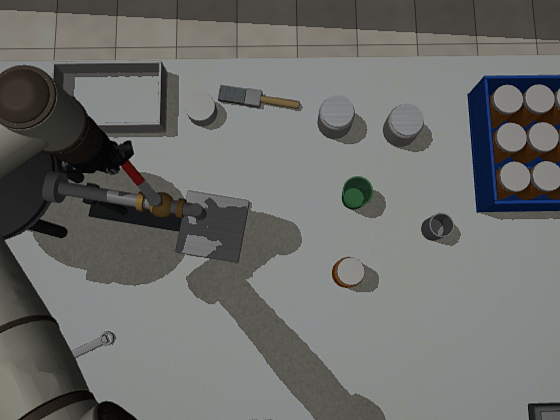

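The fingers at about (125,150) are pushing the handle, and it is turning (5 N). I'll continue along the arc.

>>> step_arm(targets=[[[0, 0, 0], [-10, 8, 3], -1], [[0, 0, 0], [-10, 8, 2], -1], [[0, 0, 0], [-10, 4, 0], -1], [[0, 0, 0], [-10, 4, 0], -1], [[0, 0, 0], [-11, 2, 0], -1], [[0, 0, 0], [-11, 2, 0], -1], [[0, 0, 0], [-9, 0, 0], -1], [[0, 0, 0], [-9, 0, 0], -1], [[0, 0, 0], [-5, -1, 0], -1], [[0, 0, 0], [0, 0, 0], -1]])

```text
clock: 5.2
tool_pos: [0.6735, 0.1846, 0.2568]
eef_rot: [3.137, -0.011, 1.827]
force: [-1.3, 2.4, -0.2]
opening: -0.005
```

```bash
python3 - <<'E'
from h import *
from rig import cams
s,p,R=cur();print(p,s["eef_rot"],s["force"],s["clock"])
togo(0,0,[[.668,.181,.257]])
c=cams.camera("top");cv2.imwrite("pics/t2.png",c["image"]);
W=cloud(c); hsv=cv2.cvtColor(c["image"],cv2.COLOR_BGR2HSV)
h,s_,v=[hsv[...,i].astype(int) for i in range(3)]
P=W[((h<6)|(h>174))&(s_>180)&(v>60)&(W[...,2]>.2)]
l=cv2.fitLine(P[:,:2].astype(np.float32),cv2.DIST_HUBER,0,.001,.001).ravel();print(len(P),P.mean(0),np.degrees(np.arctan2(l[1],l[0])), np.degrees(np.arctan2(P[:,1].mean()-.178,P[:,0].mean()-.5595)))
E
```

```text
[0.67349028 0.18461777 0.2568307 ] [ 3.13747614 -0.01125727  1.82713772] [-1.33737356  2.40654286 -0.19549038] 5.2
to [0.668 0.181 0.257] mm tool: [-2.1 -6.2 -0.2]
348 [0.63781684 0.16648065 0.28298445] -11.083083 -8.367438043925322
```

>>> step_arm(targets=[[[0, 0, 0], [-4, 0, 0], -1], [[0, 0, 0], [-4, 0, 0], -1], [[0, 0, 0], [-4, 0, 0], -1], [[0, 0, 0], [-4, 0, 0], -1], [[0, 0, 0], [0, 0, 0], -1], [[0, 0, 0], [0, 0, 0], -1], [[0, 0, 0], [0, 0, 0], -1], [[0, 0, 0], [0, 0, 0], -1], [[0, 0, 0], [0, 0, 0], -1], [[0, 0, 0], [0, 0, 0], -1]])

```text
clock: 6.5
tool_pos: [0.6738, 0.1849, 0.2576]
eef_rot: [3.132, -0.032, 1.837]
force: [-1.1, 1.8, 0.2]
opening: -0.003
```

```bash
cat > hd.py <<'E'
from h import *
from rig import cams
def handle(fn):
    c=cams.camera("top");cv2.imwrite(fn,c["image"]);
    W=cloud(c); hsv=cv2.cvtColor(c["image"],cv2.COLOR_BGR2HSV)
    h,s_,v=[hsv[...,i].astype(int) for i in range(3)]
    P=W[((h<6)|(h>174))&(s_>180)&(v>60)&(W[...,2]>.2)]
    l=cv2.fitLine(P[:,:2].astype(np.float32),cv2.DIST_HUBER,0,.001,.001).ravel();print("handle",len(P),P.mean(0),np.degrees(np.arctan2(l[1],l[0])), np.degrees(np.arctan2(P[:,1].mean()-.178,P[:,0].mean()-.5595)))
E
python3 - <<'E'
from hd import *
s,p,R=cur();print(p,s["eef_rot"],s["force"],s["clock"])
handle("pics/t3.png")
E
```

```text
[0.67379766 0.18494777 0.25759752] [ 3.13211302 -0.03243458  1.83720063] [-1.12693838  1.78662922  0.18489629] 6.5
handle 352 [0.63760806 0.16647383 0.28304967] -10.950376 -8.39438611348982
```

The handle reads -11° in the world frame against -10.3° expected. The tool doesn't advance under a further 16 mm of commanded push, so the valve is on its stop. I'll retreat.

>>> step_arm(targets=[[[0, 0, 0], [12, 0, 0], -1], [[0, 0, 0], [12, 0, 0], -1], [[0, 0, 0], [0, 0, -25], -1], [[0, 0, 0], [0, 0, -40], 1], [[0, 0, 0], [0, 0, -50], 1], [[0, 0, 0], [-15, -15, -35], 1], [[0, 0, 0], [-40, -20, 0], 1], [[0, 0, 0], [-48, -25, 0], 1], [[0, 0, 0], [-52, -28, 0], 1], [[0, 0, 0], [-52, -28, 0], 1]])

```text
clock: 7.8
tool_pos: [0.6093, -0.0247, 0.4055]
eef_rot: [3.133, -0.025, 1.847]
force: [0.5, -1.3, -0.2]
opening: 1.001
```

```bash
cat >> h.py <<'E'
def frame(psi,T):
    p=np.radians(psi);t=np.radians(T)
    z=np.array([np.sin(t)*np.cos(p),np.sin(t)*np.sin(p),-np.cos(t)])
    y=np.array([np.cos(t)*np.cos(p),np.cos(t)*np.sin(p),np.sin(t)])
    return Ro.from_matrix(np.stack([np.cross(y,z),y,z],1))
def report(G,psi,T,back,off=.0187):
    s,p,R=cur(); Rt=frame(psi,T); z=Rt.as_matrix()[:,2]
    tgt=np.array(G)+z*(off-back)
    print("clk",s["clock"],"pos",p.round(4),"F",np.round(s["force"],1),"open",round(s["opening"],3),"q",np.round(s["joint_positions"],2))
    print("tgt",tgt.round(4),"world d",((tgt-p)*1e3).round(1))
    print("rot deg(tool)",np.degrees((R.inv()*Rt).as_rotvec()).round(1)," shift now-frame",(R.inv().apply(tgt-p)*1e3).round(1)," shift tgt-frame",(Rt.inv().apply(tgt-p)*1e3).round(1))
E
python3 - <<'E'
from hd import *
handle("pics/t4.png")
report([.5325,-.4115,.045],15,40,.12)
E
```

```text
handle 341 [0.64152511 0.16502221 0.28428657] -6.301254 -8.990659504765294
clk 7.85 pos [ 0.6074 -0.0306  0.4065] F [-2.5 -1.3  0.4] open 1.0 q [ 0.2   0.3   0.31 -0.02 -1.58 -1.5 ]
tgt [ 0.4696 -0.4284  0.1226] world d [-137.7 -397.7 -283.9]
rot deg(tool) [-39.6  -1.4  -0. ]  shift now-frame [-352.9 -240.8  274.3]  shift tgt-frame [-348.5 -363.3   65.8]
```

View pics/t4.png

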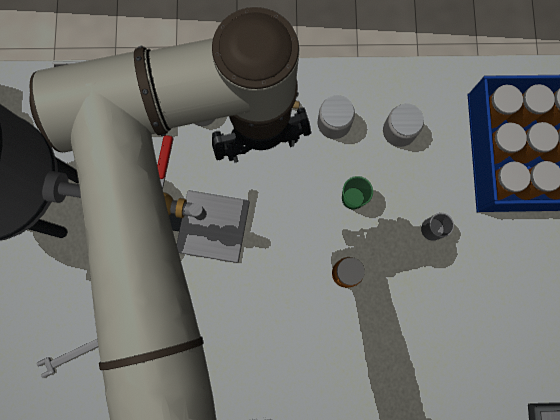

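>>> step_arm(targets=[[[0, 0, 0], [-50, -32, 0], 1], [[0, 0, 0], [-50, -32, 0], 1], [[0, 0, 0], [-50, -32, 0], 1], [[0, 0, 0], [-50, -32, 5], 1], [[0, 0, 0], [-50, -32, 10], 1], [[0, 0, 0], [-50, -32, 20], 1], [[-8, 0, 0], [-30, -20, 20], 1], [[-10, 0, 0], [0, 0, 10], 1], [[-10, 0, 0], [0, 0, 0], 1], [[-10, 0, 0], [0, 0, 0], 1]])

```text
clock: 9.1
tool_pos: [0.4941, -0.4077, 0.3315]
eef_rot: [2.454, -0.016, 1.844]
force: [0.7, -1.1, -0.2]
opening: 1.005
```

```bash
python3 - <<'E'
from hd import *
handle("pics/t5.png")
report([.5325,-.4115,.045],15,40,.12)
E
```

```text
handle 364 [0.63876234 0.16650847 0.28309518] -10.568669 -8.249316854156035
clk 9.15 pos [ 0.4918 -0.408   0.3297] F [-2.1  0.8 -2.7] open 0.999 q [-0.75  0.24  0.12 -0.65 -1.14 -0.37]
tgt [ 0.4696 -0.4284  0.1226] world d [ -22.2  -20.4 -207.1]
rot deg(tool) [-0.4 -1.2 -0.4]  shift now-frame [ -18.1 -152.6  142.1]  shift tgt-frame [ -13.9 -153.6  141.5]
```

View pics/t5.png

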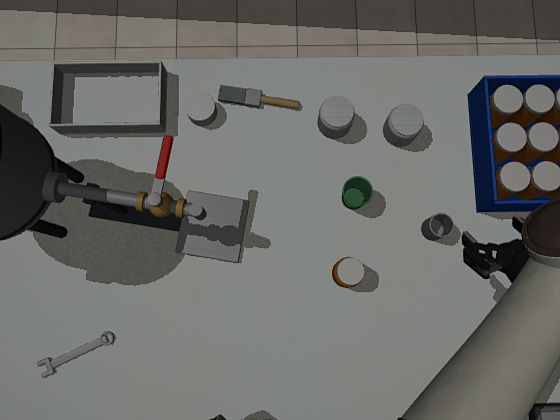

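The top view shows the handle square across the pipe (165,160), -10.6° against -10.3°, and the jars undisturbed. Next is the pre-grasp move.

>>> step_arm(targets=[[[0, -1, 0], [-3, -25, 23], 1], [[0, 0, 0], [-3, -32, 30], 1], [[0, 0, 0], [-3, -32, 30], 1], [[0, 0, 0], [-3, -30, 28], 1], [[0, 0, 0], [-3, -22, 20], 1], [[0, 0, 0], [0, -10, 10], 1], [[0, 0, 0], [0, 0, 0], 1], [[0, 0, 0], [0, 0, 0], 1], [[0, 0, 0], [0, 0, 0], 1], [[0, 0, 0], [0, 0, 0], 1]])

```text
clock: 10.4
tool_pos: [0.4715, -0.4301, 0.1261]
eef_rot: [2.453, 0.004, 1.834]
force: [-0.5, 0.5, -0.0]
opening: 1.0
```

```bash
python3 - <<'E'
from hd import *
c=cams.camera("wrist");cv2.imwrite("pics/w1.png",c["image"]);np.savez("w1.npz",**c)
W=cloud(c)
m=(W[...,2]>.071)&(W[...,2]<.079)&(np.hypot(W[...,0]-.5325,W[...,1]+.4115)<.05)
Q=W[m];print(m.sum(),cv2.minEnclosingCircle(Q[:,:2].astype(np.float32)))
report([.5325,-.4115,.045],15,40,.0)
E
```

```text
1218 ((0.530306339263916, -0.4116218388080597), 0.02886108122766018)
clk 10.45 pos [ 0.4716 -0.4302  0.1261] F [ 0.2 -0.4 -0. ] open 1.0 q [-0.83  0.45 -0.08 -0.83 -0.87  0.02]
tgt [ 0.5441 -0.4084  0.0307] world d [ 72.5  21.8 -95.5]
rot deg(tool) [-0.5  0.1  0.2]  shift now-frame [  2.6  -2.2 121.8]  shift tgt-frame [  2.3  -3.4 121.8]
```

View pics/w1.png

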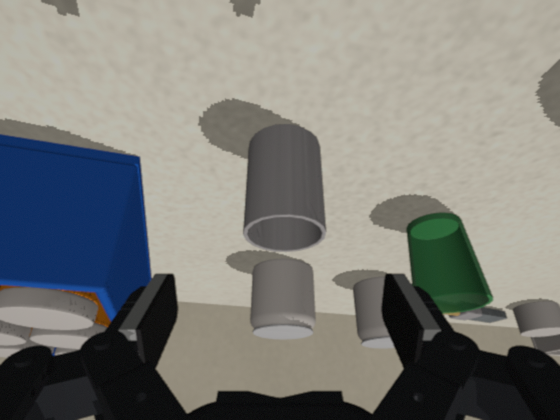

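The wrist view shows the cup at (285,190), centred between the fingers, with its axis at (0.531,-0.4115). I'll advance and grip.

>>> step_arm(targets=[[[0, 0, 0], [1, -1, 20], 1], [[0, 0, 0], [1, -1, 25], 1], [[0, 0, 0], [0, -1, 25], 1], [[0, 0, 0], [0, 0, 25], 1], [[0, 0, 0], [0, 0, 17], 1], [[0, 0, 0], [0, 0, 6], 1], [[0, 0, 0], [0, 0, 0], 1], [[0, 0, 0], [0, 0, 0], 1], [[0, 0, 0], [0, 0, 0], 1], [[0, 0, 0], [0, 0, 0], 1]])

```text
clock: 11.7
tool_pos: [0.546, -0.4076, 0.025]
eef_rot: [2.455, 0.003, 1.834]
force: [1.6, -0.1, -0.3]
opening: 1.0
```

```bash
python3 - <<'E'
from hd import *
report([.531,-.4115,.045],15,40,.0)
c=cams.camera("wrist");cv2.imwrite("pics/w2.png",c["image"])
E
```

```text
clk 11.7 pos [ 0.546  -0.4076  0.025 ] F [ 1.6 -0.1 -0.3] open 1.0 q [-0.74  0.62 -0.06 -0.94 -0.72  0.11]
tgt [ 0.5426 -0.4084  0.0307] world d [-3.4 -0.8  5.7]
rot deg(tool) [-0.6  0.1  0.1]  shift now-frame [ 0.1  0.9 -6.6]  shift tgt-frame [ 0.1  1.  -6.6]
```

View pics/w2.png

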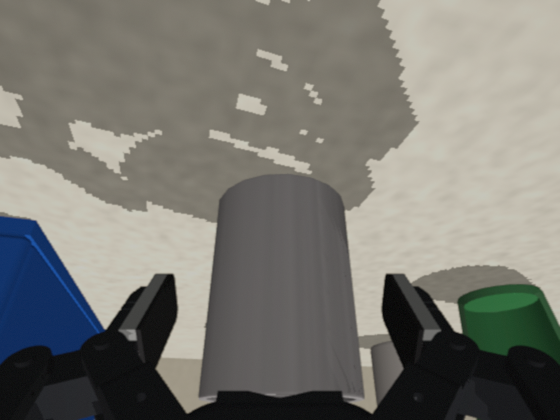

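>>> step_arm(targets=[[[0, 0, 0], [0, 0, -3], 1], [[0, 0, 0], [0, 0, 0], -1], [[0, 0, 0], [0, 0, 0], -1], [[0, 0, 0], [0, 0, 0], -1], [[0, 0, 0], [0, 0, 0], -1], [[0, 0, 0], [0, 0, 0], -1], [[0, 0, 0], [0, 0, 0], -1], [[0, 0, 0], [0, 0, 0], -1], [[0, 0, 0], [0, 0, 0], -1], [[0, 0, 0], [0, 0, 0], -1]])

```text
clock: 13.0
tool_pos: [0.5438, -0.4086, 0.0286]
eef_rot: [2.454, 0.004, 1.834]
force: [0.6, 0.2, 0.8]
opening: 0.633
```

```bash
python3 - <<'E'
from hd import *
report([.531,-.4115,.045],15,40,.0)
c=cams.camera("wrist");cv2.imwrite("pics/w3.png",c["image"])
E
```

```text
clk 13.0 pos [ 0.5438 -0.4086  0.0286] F [0.6 0.2 0.8] open 0.633 q [-0.74  0.61 -0.06 -0.94 -0.72  0.11]
tgt [ 0.5426 -0.4084  0.0307] world d [-1.2  0.2  2.1]
rot deg(tool) [-0.6  0.1  0.2]  shift now-frame [ 0.5  0.4 -2.3]  shift tgt-frame [ 0.5  0.5 -2.3]
```

View pics/w3.png

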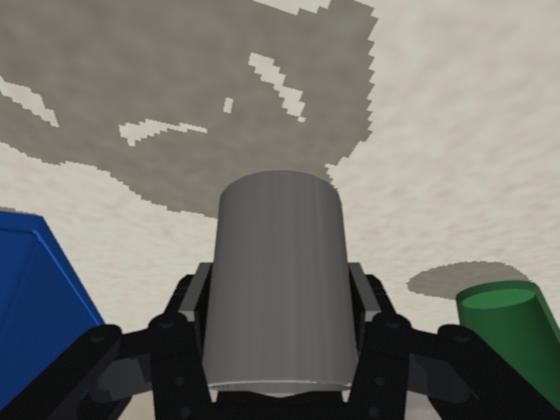

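Cup is gripped (opening 0.633, about 56 mm). I'll lift straight up.

>>> step_arm(targets=[[[0, 0, 0], [0, 6, -8], -1], [[0, 0, 0], [0, 13, -15], -1], [[0, 0, 0], [0, 20, -24], -1], [[0, 0, 0], [0, 24, -28], -1], [[0, 0, 0], [0, 24, -28], -1], [[0, 0, 0], [0, 20, -24], -1], [[0, 0, 0], [0, 10, -12], -1], [[0, 0, 0], [0, 0, 0], -1], [[0, 0, 0], [0, 0, 0], -1], [[0, 0, 0], [0, 0, 0], -1]])

```text
clock: 14.3
tool_pos: [0.5438, -0.4048, 0.2128]
eef_rot: [2.46, -0.005, 1.834]
force: [-1.0, 0.2, -1.1]
opening: 0.632
```

```bash
cat > go.py <<'E'
from hd import *
def rep(cup):
    s,p,R=cur(); Rt=frame(15,40)
    b=p-np.array([.0128,.0029,.0286])
    print("clk",s["clock"],"cup",b.round(4),"F",np.round(s["force"],1),"open",round(s["opening"],3),"q",np.round(s["joint_positions"],2))
    tilt=(R*frame(15.1,40.6).inv()).as_rotvec()
    print("rot deg",np.degrees((R.inv()*frame(15.1,39.4)).as_rotvec()).round(1),"shift",(R.inv().apply(np.array(cup)-b)*1e3).round(1))
E
python3 - <<'E'
from go import *
rep([.516,-.057,.16])
c=cams.camera("scene");cv2.imwrite("pics/s1.png",c["image"])
E
```

```text
clk 14.3 cup [ 0.531  -0.4077  0.1842] F [-1.   0.2 -1.1] open 0.632 q [-0.69  0.38  0.03 -0.71 -0.92 -0.27]
rot deg [-0.3 -0.2 -0.2] shift [342.4  43.1  68.5]
```

View pics/s1.png

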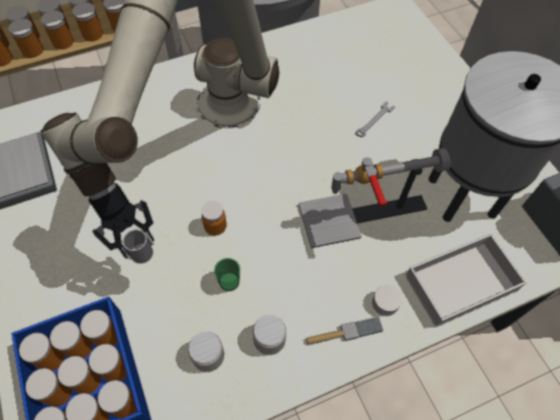

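The scene view shows the cup held upright at (137,245), the jars undisturbed and the handle shut. I'll carry it across now.

>>> step_arm(targets=[[[0, 0, 0], [25, 4, 6], -1], [[0, 0, 0], [40, 6, 8], -1], [[0, 0, 0], [45, 6, 9], -1], [[0, 0, 0], [48, 6, 9], -1], [[0, 0, 0], [48, 6, 9], -1], [[0, 0, 0], [48, 6, 9], -1], [[0, 0, 0], [45, 5, 9], -1], [[0, 0, 0], [30, 4, 6], -1], [[0, 0, 0], [12, 0, 3], -1], [[0, 0, 0], [0, 0, 0], -1]])

```text
clock: 15.6
tool_pos: [0.5256, -0.0457, 0.1792]
eef_rot: [2.472, -0.017, 1.831]
force: [-0.1, 0.1, -1.3]
opening: 0.633
```

```bash
python3 - <<'E'
from go import *
rep([.516,-.057,.038])
E
```

```text
clk 15.6 cup [ 0.5128 -0.0486  0.1506] F [-0.1  0.1 -1.3] open 0.633 q [ 0.16  0.07 -0.62 -0.35 -0.23 -1.16]
rot deg [-1.1 -0.6 -0.8] shift [-10.8 -69.   88.8]
```

q5 is close to its limit (-0.23 against -0.16) at this heading. I'll turn the tool heading about 50° toward the tank, so it leans in from the side away from the tank, while still high and clear.

>>> step_arm(targets=[[[0, 3, -4], [0, 0, 0], -1], [[0, 6, -7], [0, 0, 0], -1], [[0, 6, -7.5], [0, 0, 0], -1], [[0, 6, -7.5], [0, 0, 0], -1], [[0, 6, -7.5], [0, 0, 0], -1], [[0, 6, -7.5], [0, 0, 0], -1], [[0, 0, 0], [0, 0, 0], -1], [[0, 0, 0], [0, 0, 0], -1], [[0, 0, 0], [0, 0, 0], -1], [[0, 0, 0], [0, 0, 0], -1]])

```text
clock: 16.85
tool_pos: [0.5256, -0.0534, 0.1764]
eef_rot: [2.459, -0.02, 2.703]
force: [-0.1, 0.2, -0.9]
opening: 0.633
```

```bash
cat > go.py <<'E'
from hd import *
OFF=np.linalg.inv(frame(15.1,39.4).as_matrix())@np.array([-.0128,-.0029,-.0286])
UP=np.linalg.inv(frame(15.1,39.4).as_matrix())@np.array([0,0,1])
def rep(cup,psi=65):
    s,p,R=cur(); b=p+R.apply(OFF)
    up=R.apply(UP)
    print("clk",s["clock"],"cup",b.round(4),"cup tilt",np.degrees(np.arccos(up[2])).round(2),"F",np.round(s["force"],1),"open",round(s["opening"],3),"q",np.round(s["joint_positions"],2))
    y=R.as_matrix()[:,1];print("heading",np.degrees(np.arctan2(y[1],y[0])).round(1))
    Rt=frame(psi,39.4)
    tcp=np.array(cup)-Rt.apply(OFF)
    print("rot deg",np.degrees((R.inv()*Rt).as_rotvec()).round(1),"shift",(R.inv().apply(tcp-p)*1e3).round(1),"tgt frame",(Rt.inv().apply(tcp-p)*1e3).round(1))
E
python3 - <<'E'
from go import *
rep([.516,-.057,.038])
E
```

```text
clk 16.85 cup [ 0.519  -0.065   0.1479] cup tilt 1.16 F [-0.1  0.2 -0.9] open 0.633 q [-0.24  0.3  -0.18 -0.77 -1.1   0.16]
heading 63.9
rot deg [-0.3 -0.8 -0.8] shift [  4.5 -64.9  89. ] tgt frame [  6.7 -65.2  88.6]
```

>>> step_arm(targets=[[[-0.3, -0.8, -0.8], [1, -12, 16], -1], [[0, 0, 0], [2, -16, 21], -1], [[0, 0, 0], [2, -16, 22], -1], [[0, 0, 0], [1, -13, 18], -1], [[0, 0, 0], [0, -6, 9], -1], [[0, 0, 0], [0, 0, 0], -1], [[0, 0, 0], [0, 0, 0], -1], [[0, 0, 0], [0, 0, 0], -1], [[0, 0, 0], [0, 0, 0], -1], [[0, 0, 0], [0, 0, 0], -1]])

```text
clock: 18.1
tool_pos: [0.5246, -0.0442, 0.0737]
eef_rot: [2.452, 0.015, 2.706]
force: [0.8, -1.2, -2.0]
opening: 0.633
```

```bash
python3 - <<'E'
from go import *
c=cams.camera("scene");cv2.imwrite("pics/s2.png",c["image"]);W=cloud(c)
m=(abs(W[...,2]-.113)<.006)&(np.hypot(W[...,0]-.518,W[...,1]+.06)<.045);Q=W[m]
if m.sum()>10: print("cup rim scene",m.sum(),cv2.minEnclosingCircle(Q[:,:2].astype(np.float32)))
c=cams.camera("wrist");cv2.imwrite("pics/w4.png",c["image"]);np.savez("w4.npz",**c)
rep([.5465,.110,.035])
E
```

```text
cup rim scene 120 ((0.5169354677200317, -0.06943269819021225), 0.03994607925415039)
clk 18.2 cup [ 0.5189 -0.0559  0.0449] cup tilt 0.83 F [ 0.4  0.3 -1. ] open 0.635 q [-0.25  0.44 -0.27 -0.89 -0.93  0.4 ]
heading 65.7
rot deg [0.1 0.6 0.6] shift [ 44.7 119.2 110.4] tgt frame [ 44.7 119.  110.6]
```

View pics/s2.png

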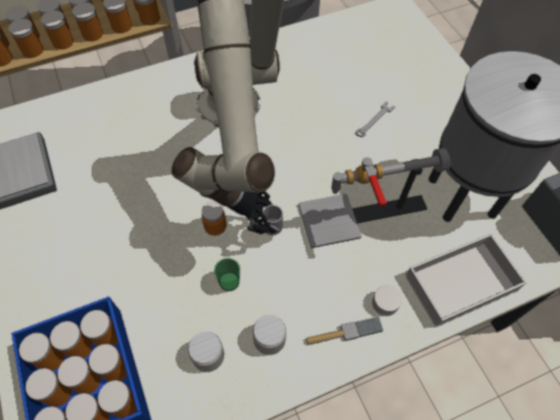

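View pics/w4.png

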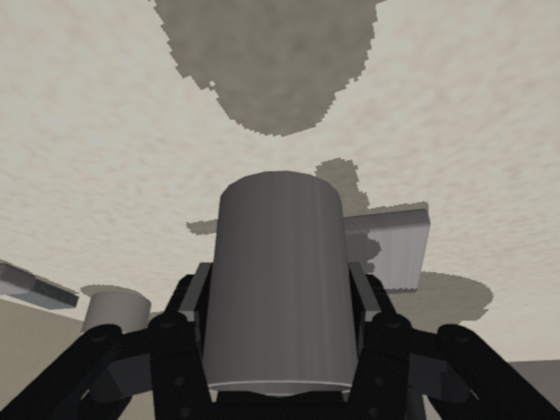

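Both views show the cup held upright in front of the plate with the jars unmoved. I'll slide it in under the nozzle.

>>> step_arm(targets=[[[0, 0, 0], [4, 10, 9], -1], [[0, 0.6, 0.6], [6, 16, 15], -1], [[0, 0, 0], [6, 17, 16], -1], [[0, 0, 0], [6, 17, 16], -1], [[0, 0, 0], [6, 17, 16], -1], [[0, 0, 0], [6, 16, 15], -1], [[0, 0, 0], [5, 13, 12], -1], [[0, 0, 0], [3, 7, 6], -1], [[0, 0, 0], [0, 0, 0], -1], [[0, 0, 0], [0, 0, 0], -1]])

```text
clock: 19.45
tool_pos: [0.551, 0.1244, 0.0638]
eef_rot: [2.45, -0.004, 2.706]
force: [0.1, 0.1, -0.9]
opening: 0.632
```

```bash
python3 - <<'E'
from go import *
c=cams.camera("scene");cv2.imwrite("pics/s3.png",c["image"])
handle("pics/t6.png")
rep([.5465,.110,.018])
i=cv2.imread("pics/s3.png")[120:280,230:450];j=cv2.imread("pics/t6.png")[130:290,80:300]
cv2.imwrite("pics/x3.png",cv2.resize(cv2.vconcat([i,j]),None,fx=1.8,fy=1.8))
E
```

```text
handle 374 [0.63895757 0.16637987 0.28300446] -10.681041 -8.320139454639603
clk 19.55 cup [0.545  0.1126 0.0352] cup tilt 0.34 F [-0.3 -0.2 -0.8] open 0.631 q [ 0.08  0.44 -0.29 -0.99 -0.73  0.2 ]
heading 64.8
rot deg [ 0.2 -0.2 -0.1] shift [ -2.4 -12.2  12.3] tgt frame [ -2.3 -12.2  12.3]
```

View pics/x3.png

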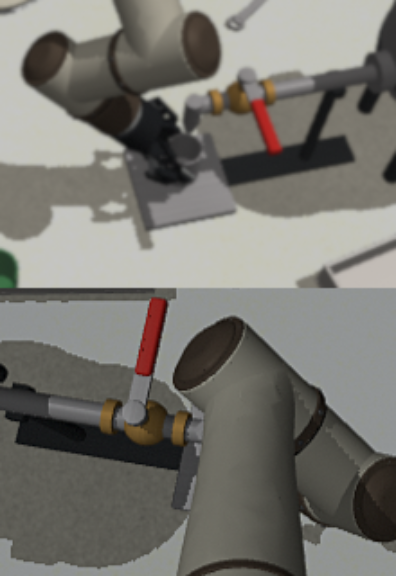

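The cup is under the nozzle with clearance. Lowering it.

>>> step_arm(targets=[[[0.2, -0.2, 0], [-1, -3, 3], -1], [[0, 0, 0], [-1, -3, 4], -1], [[0, 0, 0], [0, -3, 3], -1], [[0, 0, 0], [0, -2, 2], -1], [[0, 0, 0], [0, -1, 1], -1], [[0, 0, 0], [0, 0, 0], -1], [[0, 0, 0], [0, 0, 0], -1], [[0, 0, 0], [0, 0, 0], -1], [[0, 0, 0], [0, 0, 0], -1], [[0, 0, 0], [0, 0, 0], -1]])

```text
clock: 20.8
tool_pos: [0.5529, 0.1209, 0.0449]
eef_rot: [2.454, -0.001, 2.701]
force: [-0.1, -0.0, -1.3]
opening: 0.631
```

```bash
python3 - <<'E'
from go import *
rep([.5465,.110,.015])
c=cams.camera("scene");W=cloud(c);Z=W[...,2]
d=np.hypot(W[...,0]-.5465,W[...,1]-.11)
m=(abs(Z-.094)<.006)&(d<.05);Q=W[m]; print("rim",m.sum(),cv2.minEnclosingCircle(Q[:,:2].astype(np.float32)),np.median(Q,0))
cv2.imwrite("pics/x4.png",cv2.resize(c["image"][140:260,270:410],None,fx=4,fy=4))
E
```

```text
clk 20.8 cup [0.5468 0.1092 0.0163] cup tilt 0.07 F [-0.1 -0.  -1.3] open 0.631 q [ 0.07  0.47 -0.29 -1.01 -0.71  0.25]
heading 64.7
rot deg [ 0.   0.1 -0.2] shift [ 0.6 -0.4  1.3] tgt frame [ 0.6 -0.3  1.3]
rim 109 ((0.5389840602874756, 0.09740288555622101), 0.046123068779706955) [0.55238398 0.10461473 0.09212162]
```

View pics/x4.png

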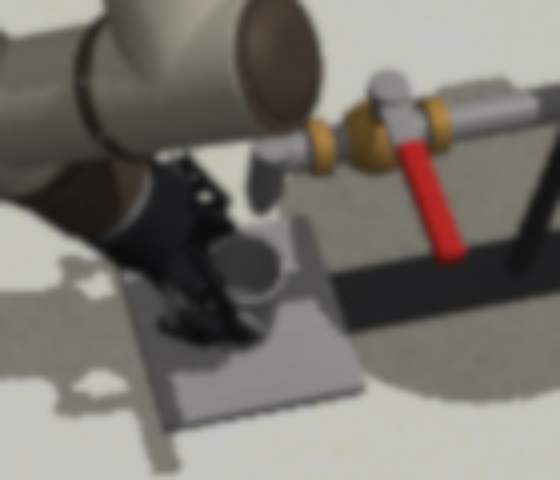

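>>> step_arm(targets=[[[0, 0, 0], [0, -1, 1], -1], [[0, 0, 0], [0, -1, 1], -1], [[0, 0, 0], [0, 0, 0], -1], [[0, 0, 0], [0, 0, 0], -1], [[0, 0, 0], [0, 0, 0], -1], [[0, 0, 0], [0, 0, 0], -1], [[0, 0, 0], [0, 0, 0], -1], [[0, 0, 0], [0, 0, 0], -1], [[0, 0, 0], [0, 0, 0], -1], [[0, 0, 0], [0, 0, 0], -1]])

```text
clock: 22.1
tool_pos: [0.553, 0.1208, 0.0436]
eef_rot: [2.452, -0.0, 2.703]
force: [-0.5, 0.1, 1.1]
opening: 0.634
```

```bash
python3 - <<'E'
from go import *
rep([.5465,.110,.015])
E
```

```text
clk 22.1 cup [0.547  0.1092 0.0149] cup tilt 0.13 F [-0.5  0.1  1.1] open 0.634 q [ 0.07  0.47 -0.29 -1.02 -0.71  0.26]
heading 64.8
rot deg [ 0.1  0.1 -0.1] shift [0.8 0.5 0.4] tgt frame [0.8 0.5 0.4]
```

The force changed from -1.3 to +1.1 N, so the cup is on the plate. I'll open and back out along the tool axis slowly.

>>> step_arm(targets=[[[0, 0, 0], [0, 0, 0], 0.5], [[0, 0, 0], [0, 0, 0], 0.7], [[0, 0, 0], [0, 0, 0], 1], [[0, 0, 0], [0, 0, 0], 1], [[0, 0, 0], [0, 0, 0], 1], [[0, 0, 0], [0, 0, 0], 1], [[0, 0, 0], [0, 0, -5], 1], [[0, 0, 0], [0, 0, -10], 1], [[0, 0, 0], [0, 0, -15], 1], [[0, 0, 0], [0, 0, -15], 1]])

```text
clock: 23.35
tool_pos: [0.5401, 0.0935, 0.08]
eef_rot: [2.452, -0.001, 2.703]
force: [-0.2, -0.6, 0.9]
opening: 0.998
```

```bash
python3 - <<'E'
from go import *
rep([.5465,.110,.015])
c=cams.camera("wrist");cv2.imwrite("pics/w5.png",c["image"])
E
```

```text
clk 23.35 cup [0.5341 0.0819 0.0514] cup tilt 0.11 F [-0.2 -0.6  0.9] open 0.998 q [ 0.03  0.4  -0.3  -0.95 -0.77  0.21]
heading 64.8
rot deg [ 0.1  0.  -0.1] shift [ 0.7  0.6 47.7] tgt frame [ 0.7  0.6 47.7]
```

View pics/w5.png

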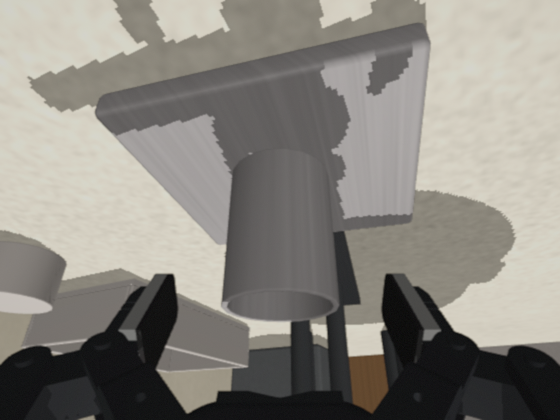

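The cup stands free and upright on the plate, with its rim at (280,300). I'll keep backing out, then check.

>>> step_arm(targets=[[[0, 0, 0], [0, 0, -20], 1], [[0, 0, 0], [0, 0, -25], 1], [[0, 0, 0], [0, 0, -30], 1], [[0, 0, 0], [0, -5, -35], 1], [[0, 0, 0], [0, -5, -35], 1], [[0, 0, 0], [-10, -5, -30], 1], [[0, 0, 0], [-10, -5, -30], 1], [[0, 0, 0], [0, 0, -15], 1], [[0, 0, 0], [0, 0, 0], 1], [[0, 0, 0], [0, 0, 0], 1]])

```text
clock: 24.65
tool_pos: [0.4858, -0.0648, 0.2511]
eef_rot: [2.454, 0.008, 2.7]
force: [-0.9, -0.0, -0.5]
opening: 0.998
```

```bash
python3 - <<'E'
from go import *
from rig import r
s=r.read_state();print(s["clock"],s["tool_pos"],s["force"])
handle("pics/t7.png")
for n in("wrist","scene","top"):
    c=cams.camera(n);cv2.imwrite(f"pics/{n}9.png",c["image"]);W=cloud(c);Z=W[...,2]
    d=np.hypot(W[...,0]-.5465,W[...,1]-.11)
    m=(abs(Z-.09)<.004)&(d<.045);Q=W[m]
    if len(Q)>5: print(n,"rim",m.sum(),cv2.minEnclosingCircle(Q[:,:2].astype(np.float32)),"max z",Z[(d<.04)&(Z<.12)].max())
    pl=(abs(Z-.015)<.0045)&(W[...,1]<.15)&(d<.13)
    mm=cv2.morphologyEx(pl.astype(np.uint8),cv2.MORPH_OPEN,np.ones((3,3)));Q=W[mm>0][:,:2].astype(np.float32)
    b=cv2.minAreaRect(Q);bp=cv2.boxPoints(b);bp=bp[np.argsort(bp[:,1])]
    u=np.array([.179,.984]);print(" plate rect",b," centre from near edge",bp[:2].mean(0)+.075*u)
    for nm,p0,z0 in(("glass",(.611,-.225),.085),("honey",(.431,-.202),.095)):
        m=(abs(Z-z0)<.004)&(np.hypot(W[...,0]-p0[0],W[...,1]-p0[1])<.06);Q=W[m]
        if len(Q)>20: print(" ",nm,cv2.minEnclosingCircle(Q[:,:2].astype(np.float32)))
E
```

```text
24.65 [ 0.48579737 -0.06478451  0.25110416] [-0.92445519 -0.01613762 -0.45371913]
handle 371 [0.63902743 0.16637407 0.283005  ] -10.544594 -8.31702381544816
wrist rim 472 ((0.5470759272575378, 0.10876967757940292), 0.028629420325160027) max z 0.09116877894135081
 plate rect ((0.5421695113182068, 0.09973496943712234), (0.1255517303943634, 0.14932416379451752), 79.4447250366211)  centre from near edge [0.54409499 0.11182136]
scene rim 77 ((0.548173189163208, 0.10435974597930908), 0.029510436579585075) max z 0.09482775013849068
 plate rect ((0.5429494380950928, 0.09642015397548676), (0.12645721435546875, 0.14997687935829163), 79.74486541748047)  centre from near edge [0.54511774 0.10800164]
  glass ((0.6097782254219055, -0.22763116657733917), 0.03522574156522751)
  honey ((0.429759681224823, -0.2045438438653946), 0.03112720139324665)
top rim 86 ((0.5490966439247131, 0.10863476246595383), 0.02785622514784336) max z 0.09540104374343109
 plate rect ((0.5451878309249878, 0.1008736789226532), (0.12538427114486694, 0.14978812634944916), 79.58747863769531)  centre from near edge [0.54728223 0.11301396]
  glass ((0.6183565855026245, -0.2291080802679062), 0.03289896249771118)
```

View pics/scene9.png

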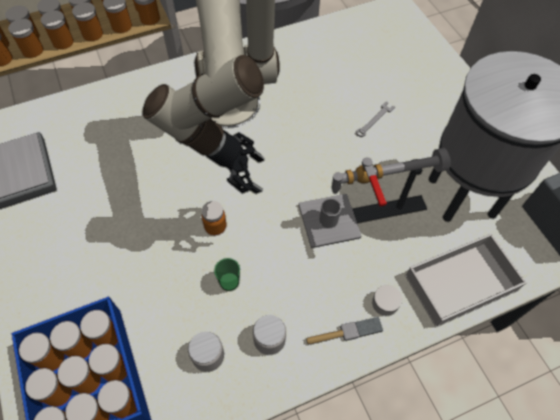

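View pics/wrist9.png

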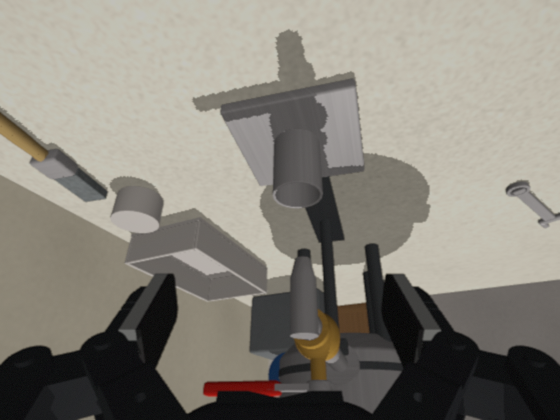

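All three cameras put the cup about 4–5 mm from the plate centre, well within 16 mm. The handle is at its stop, the jars are undisturbed and the gripper is clear, so I'm handing in.

```bash
python3 -c "
from rig import r
print(r.close_job())"
```

```text
the job is handed in; nothing more can be done
None
```

I shut the valve first, then stood the drip cup upright on the filler's plate under the nozzle, and handed the job in at about 25 s of the 64 s. The hand-in gives no verdict, so what follows rests on my own last checks.

- **Valve:** I pushed the handle round with the closed fingers until it stopped moving. At the end it read -10.5° in the world frame; square across the pipe should be about -10.3°.
- **Cup:** I gripped it with the tool tilted 40°. I turned the approach to the side away from the tank because joint 5 was near its limit. Measured separately, all three cameras put the cup 4–5 mm from the plate centre (limit 16 mm). Its rim is about 90 mm up, as expected with the cup standing on the plate.
- **Jars:** The scene camera shows the glass jar and honey jar within about 2 mm of where they started.
- **Robot:** The gripper is open, well clear, and touching nothing.

**Disagreements:** The cameras differ from each other by up to about 5 mm in y, but the cup-to-plate offset is nearly the same in each. The last top view put the glass jar about 8 mm off and did not find the honey jar, I think because the arm partly blocked the view.

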